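# Load a thin cast tile into the flattening press and wind down the wing screw

## Robot

A 6-joint arm with a two-finger parallel gripper is mounted at the origin on a cart in front of the work surface, level with it; the furniture and walls round the work are solid. World frame = base frame: x ahead of the robot, y to its left, z up, the work surface at z = 0. Lengths are in m, angles in rad, forces in N, time in s.
With the tool pointing down it reaches from about 0.375 to 0.925 m from the base axis. Payload 5.7 kg.
Tool frame: the origin (TCP) lies midway between the tips of the shut fingers; the grasp point (between the pads) lies 19 mm behind it; z points along the fingers, y is the line along which they close (so a half turn about z gives the same grasp; the last joint's range is limited). The gripper opens to 85 mm and grips with 20 to 120 N. Pads are 22 mm wide; open, the fingers measure 114 mm over their backs; the gripper's body (76 mm by 85 mm) begins 54 mm behind the grasp point. The pads swing forward as they close: fully open they stand 13 mm farther back than shut.
Start: joints at [-1.284, 0.359, 1.51, -0, 1.272, -0.115], TCP at [0.235, -0.552, 0.231] pointing down, gripper open.
Joint ranges: [-2.97, 2.97], [-1.01, 2.36], [0.21, 2.38], [-0.96, 4.11], [0.2, 2.71], [-2.98, 2.98]. Speed limits (rad/s): [2.39, 2.39, 3.14, 3.14, 3.14, 3.14].

## Interface

Orientations are given as a unit quaternion [w, x, y, z].
In Python, from bench import * gives the robot as it stands. The module is installed in compiled form; this text tells all that it offers.
- The arm moves only by the tool servo_tool, never from a script. Its argument "steps" is one flat list of numbers, 7 for each row, row after row: the opening, from -1 (shut) to 1 (fully open), then the shift along the tool's x, y, z in units of 30 mm (1.0 is 30 mm), then the turn, a rotation vector about the tool's x, y, z in units of 6 degrees (1.0 is 6 degrees). In form: [hand, dx, dy, dz, ax, ay, az, hand, dx, dy, dz, ax, ay, az, ...]. A call has exactly 5 rows; each row shifts and turns the commanded pose from where the row before left it, along the tool's axes as they then stand; what a row does not reach is not made up. A row lasts 1/12 s, in which the tool goes at most 41.7 mm and 7.16 degrees, less where a joint would pass 70% of its speed; a pose out of reach is approached as far as the arm can. A call is refused whole if a number of a shift passes 1 or a number of a turn 1, either way. A call with a gripper value outside its range is refused whole. The fingers move at their own pace and stop on an object; the grip force is fixed at half the most. Time passes only in rows, so rows that do not move let the fingers close, or fill a call up. It gives the time, the measured TCP pose, the force, the opening and the grip force at its end, in the units of the state.
- get_state(): the state, without advancing time (a new reading comes with each control period).
- get_image(name): name is "scene" or "top"; returns the picture (480x640x3 uint8, blue, green, red); there is no depth.
- camera_info(name): a dict with "fovy" (degrees; the focal length in pixels is half the picture's height over the tangent of half this angle, whatever the lens; pixels are square), "cx", "cy" (the principal point, pixels), "distortion" ([k1, k2, p1, p2, k3] as OpenCV has them; the pictures are not rectified), "rvec" (rotation vector, rad) and "tvec" (3), from world to camera coordinates, as OpenCV has them. Camera axes: x right, y down, z forward; pixel columns grow to the right and rows downward; lengths in m; the calibration is good to about 2 mm. A picture is of the moment at which its call begins. camera_info takes no time and is no camera call.
- sign_off(): hands the job in; it is judged then, once.
Trained networks look in the newest picture that a camera, given by its name, has taken for a name from the list of things; names that differ only in an ending like _2 or _b are one class to them, and where a whole thing is asked for, a point or a joint stands for the part that bears it (a point fixed in the world has none). Each returns a list of dicts, best first, with "p" (0 to 1); they miss things now and then, are a little off and sometimes report something else, mostly with a low value. They report only what shows in the picture. A call takes as long as a camera call. They do not tell look-alikes from the thing itself.
- look_for(camera, label): "box" ([left, top, width, height] in pixels, round what is visible of it).
- tip_of(camera, label): "point" ([row, column] in pixels: a listed point, or the origin of a listed thing).
The state is a dict: "time": time; "joints": joint angles; "dq": joint speeds; "joint_torque": joint torques, N m; "eef_pos": TCP position; "ee_rot": TCP orientation; "ft_force": force on the tool from outside, world axes, zero at the start; "moment": the same for the moment, N m; "finger_gap": opening from 0.0 (shut) to 1.0 (fully open); "grasp_force": force on a finger pad.
Only numpy, scipy, OpenCV 4.12 (cv2) and the standard library are available. Lean on these libraries where they do the work, as an engineer would, in place of code of your own. Each camera call takes 0.05 s, during which the arm holds its last target. There are 200 camera calls.

## Task

The thin hexagonal cast tile has to dry flat: push its wooden tray along the guides of the small press until it is fully home against the end stop, then turn the black wing screw clockwise until the pad bears on the tile with about 50 N; feel for it, the tile is brittle and cracks if overtightened. Do not lean on the frame of the press, such as the back plate that the wings sweep past, and leave the other things on the bench where they are.

Things in the scene. Friction and masses are not known exactly. Their poses are not given: they have to be found in the camera images.
- press: The press, fixed: grey base 126 x 222 mm with steel guides and back plate. Origin on the table under the screw axis; x to the back plate, y along the guides to the end stop, z up. Bed at z = 30 mm, from y = -150 to +72. Two guide rails along y, 11 mm high, inner faces at x = -41.5 and +41.5. Hands must not bear on it with more than 15 N.
- stop_face (a point): Middle of the face of the end stop, a steel bar 15 mm high across the far end of the bed, 50 mm along y from the screw axis.
- plate_top (a point): Middle of the top front edge of the upright slotted back plate: face 41.5 mm from the screw axis, 110 mm wide (y), 12 mm thick, top 126 mm above the table. A grey bracket bolted to its face carries the screw over the bed; its top is about 90 mm above the table, 38 mm wide at the screw axis.
- tray: Loose plywood loading tray 80 (x) x 160 (y) x 7 mm, about 0.3 kg, on the press's bed between the guides, 1.5 mm play a side. Origin on its underside below the tile's centre; axes as the press's. Leading edge at y = +50, rear at -110. It starts 55 to 85 mm short of home; home is the leading edge on the end stop (within 2.5 mm), its origin then at the press's x, y.
- tray_grip (a point): Middle of the tray's upright wooden grip: 14 mm thick along y, 48 mm wide along x, 32 mm tall; this point is 16 mm above the tray's board, 53 mm above the table, 92 mm from the tray's origin towards its rear (-y).
- hex_tile: Hexagonal grey cast tile, 76 mm across flats, 87 mm over corners, 10 mm thick, 0.12 kg, loose on the tray between two 6 mm battens, on cork dots 1 mm proud. Origin in the middle of its underside; its top lies 48 mm above the table.
- pressure_pad: Round steel pad, 50 mm diameter, on the screw axis under the bracket. Origin at the centre of its underside; it does not turn. It starts 1.5 to 8.5 mm above the tile's top (the bracket is bolted at a different height each time) and goes down 3 mm per radian of the screw. Right load on the tile: 20 to 80 N; over 120 N it cracks.
- wing_mid (a point): Middle of the wing screw's black butterfly head, on its upright axis, always 63 mm above the pad's underside: flat blade 8 mm thick (y), 70 mm from ear tip to ear tip (x). Its middle 41 mm is 22 mm high, 13 mm below this point to 9 above; ears reach 16 above. Clockwise from above lowers it. Ear tips pass 6.5 mm from the back plate; fingers opened over 50 mm may strike the plate.
- screw_collar (a point): Brass friction collar on the screw's axis, on the bracket: about 0.25 N m to turn at any load; it holds the screw where left (a reading at rest may lie up to 0.25 either side; compare readings after equal moves). Once the pad bears, the moment rises 0.03 N m per 10 N on the tile, 10 to 30 N per 0.1 rad. Right: 0.06 to 0.24 N m above free running, best 0.15.
- jar_umber: Pigment jar with a black cap, 50 mm diameter, 56 mm tall, loose; bystander. Origin under its centre.
- tape_roll: Roll of masking tape lying flat, 96 mm diameter, 25 mm high, loose; bystander. Origin under its centre.
- sanding_block: Sanding block, 66 x 98 x 26 mm, loose; bystander. Origin under its centre, long axis y.
Not all that is in view belongs to the job. What is shaped like the hex_tile but purple is not meant.

How it is judged:
On the way, in this order (a step that is already met when the one before it is completed fails the run):
1. the tray is fully home against the end stop while the pad is still clear of the tile (y of tray in the frame of press between -0.0025 and 0.003 m and z of tray in the frame of press below 0.033 m and contact force between pressure_pad and hex_tile below 1 N), for 0.2 s.
2. the pad bears on the tile (y of tray in the frame of press between -0.0025 and 0.003 m and z of tray in the frame of press below 0.033 m and horizontal distance between hex_tile and press below 0.008 m and contact force between pressure_pad and hex_tile above 20 N), for 0.2 s.
At the end, for the whole second after the job is handed in: The tray is against the end stop (within 2.5 mm), lying flat in the guides with the tile in its place on it (within 8 mm of the screw axis), the pad presses on the tile with 20 to 80 N, and everything is at rest (all of step 2 and contact force between pressure_pad and hex_tile below 80 N and linear speed of tray below 0.01 m/s and linear speed of pressure_pad below 0.003 m/s); the robot touches nothing.
It fails at once if the pad pressed on the tile with more than 120 N: it cracks (contact force between pressure_pad and hex_tile above 120 N).
It fails at once if the fingers or the arm bore on the press's frame (back plate, base, guides) with more than 15 N (contact force between any of the fingers, the arm and press above 15 N).
It fails at once if one of the loose things round the press was shifted by more than 30 mm (distance of any of jar_umber, tape_roll, sanding_block from where it was at the start of the episode above 0.03 m).
It also fails if it takes over 72 s, if anything falls off the work surface, if the arm or the gripper's body presses on something with over 40 N, if the wrist force passes 120 N, or if a joint passes its speed limit or range.

## Working session

There is one attempt and no reset: what is moved stays moved. The work goes in short steps, Python scripts to look and compute and a tool call to move; the robot and the scene stay as the last step left them, time stands still between calls to the robot, and variables do not carry over. Pictures are saved under pics/ and viewed, at most 10 in all, crops included, and the job is handed in when it is done.

Besides the shell and the picture viewer there is one more tool, called after "Emit:" in YAML: its name, and indented under it one key for each argument. servo_tool: Moves the arm, as the interface text tells. Its arguments: {"type":"object","properties":{"steps":{"type":"array","items":{"type":"number"}}},"required":["steps"]}

```bash
mkdir -p pics
cat > h.py <<'E'
from bench import *
import numpy as np, cv2
from scipy.spatial.transform import Rotation as R
def cam(n):
    c=camera_info(n); f=240/np.tan(np.radians(c['fovy'])/2)
    K=np.array([[f,0,c['cx']],[0,f,c['cy']],[0,0,1]]); return K,np.array(c['distortion'],float),np.array(c['rvec'],float),np.array(c['tvec'],float)
def ray(n,p):
    K,d,r,t=cam(n); u=cv2.undistortPoints(np.array([[[p[1],p[0]]]],float),K,d)[0,0]
    M=cv2.Rodrigues(r)[0]; return -M.T@t, M.T@np.array([u[0],u[1],1])
def atz(n,p,z):
    o,v=ray(n,p); return o+v*(z-o[2])/v[2]
def proj(n,P):
    K,d,r,t=cam(n); return cv2.projectPoints(np.array(P,float).reshape(-1,3),r,t,K,d)[0][:,0]
def st():
    s=get_state(); Q=s['ee_rot']; m=R.from_quat([Q[1],Q[2],Q[3],Q[0]]).as_matrix()
    return s,m
E
python3 - <<'E'
from h import *
np.set_printoptions(precision=4,suppress=True)
for n in('scene','top'):
    cv2.imwrite(f'pics/{n}0.png',get_image(n)); o,v=ray(n,(240,320)); print(n,o,v)
Z=dict(press=0,stop_face=.037,plate_top=.126,tray=.03,tray_grip=.053,hex_tile=.038,pressure_pad=.053,wing_mid=.116,screw_collar=.09,jar_umber=0,tape_roll=0,sanding_block=0)
for l,z in Z.items():
    for n in('scene','top'):
        for r in tip_of(n,l)[:2]: print(l,n,np.round(r['point']),round(r['p'],2),atz(n,r['point'],z))
s,m=st();print(s['time'],s['eef_pos'],m,s['finger_gap'],s['moment'])
E
```

```text
scene [-0.3426 -0.9901  0.6399] [ 0.6351  0.6616 -0.399 ]
top [ 0.3625 -0.1219  1.0455] [ 0.153  -0.0515 -0.987 ]
press scene [267. 257.] 0.77 [0.4432 0.053  0.    ]
press top [278. 208.] 0.6 [0.4393 0.0461 0.    ]
stop_face scene [251. 258.] 0.32 [0.4544 0.0624 0.037 ]
stop_face top [277. 178.] 0.9 [0.436  0.1002 0.037 ]
plate_top scene [216. 267.] 0.9 [0.4772 0.0524 0.126 ]
plate_top top [249. 197.] 0.84 [0.4811 0.0488 0.126 ]
tray scene [266. 274.] 0.94 [ 0.4419 -0.0189  0.03  ]
tray scene [267. 255.] 0.52 [0.4017 0.0046 0.03  ]
tray top [273. 198.] 0.33 [0.446  0.0633 0.03  ]
tray_grip scene [269. 297.] 0.71 [ 0.4403 -0.1015  0.053 ]
tray_grip scene [249. 244.] 0.59 [0.4153 0.0646 0.053 ]
tray_grip top [281. 284.] 0.7 [ 0.4348 -0.1063  0.053 ]
hex_tile scene [261. 272.] 0.92 [ 0.4431 -0.01    0.038 ]
hex_tile scene [332. 325.] 0.67 [ 0.3202 -0.3188  0.038 ]
hex_tile top [278. 234.] 0.81 [ 0.4381 -0.0105  0.038 ]
hex_tile top [325. 373.] 0.63 [ 0.3555 -0.2806  0.038 ]
pressure_pad scene [248. 258.] 0.6 [0.4419 0.0448 0.053 ]
pressure_pad top [279. 205.] 0.76 [0.4335 0.0439 0.053 ]
[... 313 characters left out ...]
.488  0.0564 0.09  ]
jar_umber scene [275. 372.] 0.6 [ 0.6262 -0.1671  0.    ]
jar_umber top [200. 325.] 0.8 [ 0.6077 -0.1857  0.    ]
jar_umber top [281. 204.] 0.22 [0.4336 0.0543 0.    ]
tape_roll scene [324. 435.] 0.81 [ 0.5554 -0.4086  0.    ]
tape_roll top [234. 440.] 0.72 [ 0.5443 -0.4258  0.    ]
tape_roll top [245. 358.] 0.64 [ 0.5165 -0.2539  0.    ]
sanding_block scene [300. 374.] 0.67 [ 0.5357 -0.2529  0.    ]
sanding_block top [251. 197.] 0.68 [0.4941 0.0718 0.    ]
sanding_block top [243. 357.] 0.56 [ 0.5206 -0.2516  0.    ]
1.3 [ 0.2346 -0.5522  0.2313] [[ 0.9204  0.391  -0.    ]
 [ 0.391  -0.9204  0.0001]
 [ 0.     -0.0001 -1.    ]] 1.0045886586977857 [-0.049   0.0114  0.0032]
```

```bash
ls pics
```

```text
scene0.png
top0.png
```

Run:
```python
import cv2
a=cv2.imread('pics/top0.png'); cv2.imwrite('pics/topc.png',cv2.resize(a[210:350,140:320],None,fx=4.2,fy=4.2,interpolation=cv2.INTER_CUBIC))
a=cv2.imread('pics/scene0.png'); cv2.imwrite('pics/scenec.png',cv2.resize(a[190:310,220:380],None,fx=4.9,fy=4.9,interpolation=cv2.INTER_CUBIC))
```

```text
(no output)
```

View pics/top0.png

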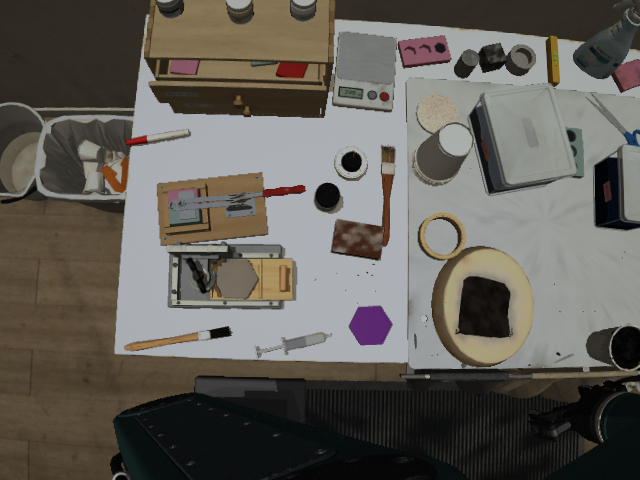

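View pics/topc.png

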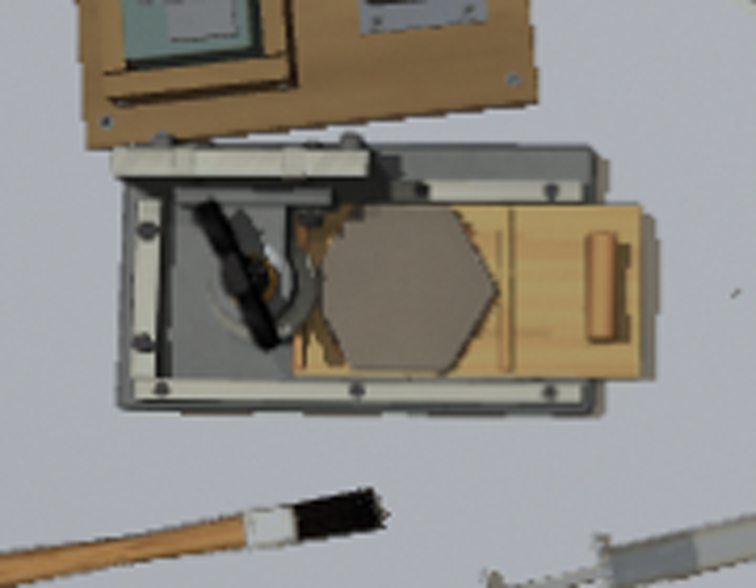

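View pics/scenec.png

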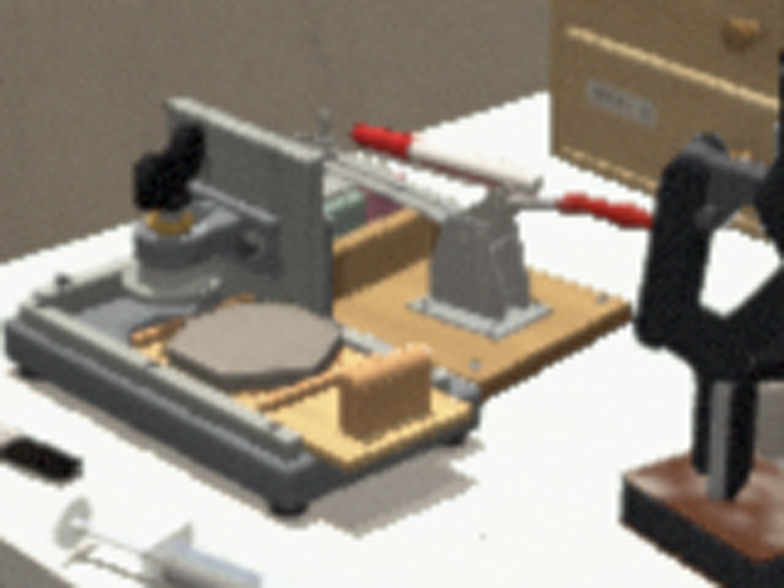

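The pictures show the press at top-view columns 170–295 and rows 245–308. The grey tile is on the tray at about (col 236, row 278) and the wing screw at (198, 275). There are two hexagon candidates: grey on the tray at (236, 278), and purple on the table at (373, 325). The grey one fits, because it lies on the tray, and the crop confirms it.

Run:
```python
from h import *
np.set_printoptions(precision=4,suppress=True)
c=lambda x,y:(210+y/4.2,140+x/4.2)
def seg(n,a,b,z):
    A,B=atz('top',c(*a),z),atz('top',c(*b),z); d=B-A; print(n,A,B,'ang',np.degrees(np.arctan2(d[1],d[0])),'len',np.hypot(*d[:2]))
seg('front rail outer',(135,401),(583,403),.041)
seg('plate top front',(113,178),(368,178),.126)
seg('plate top rear',(113,147),(368,152),.126)
seg('stop inner',(161,200),(161,378),.045)
seg('tray front edge',(300,377),(640,379),.037)
seg('tray rear',(640,205),(640,378),.037)
seg('base rear',(600,148),(596,412),.03)
seg('grip top',(600,233),(600,340),.069)
seg('wing',(268,342),(207,208),.128)
seg('tile flats',(385,207),(385,371),.048)
seg('tile corner',(500,290),(320,290),.048)
```

```text
front rail outer [0.3812 0.1074 0.041 ] [ 0.3874 -0.0983  0.041 ] ang -88.27557888901211 len 0.20578375970643936
plate top front [0.4736 0.1033 0.126 ] [ 0.4772 -0.0058  0.126 ] ang -88.06361312741811 len 0.1091123211389608
plate top rear [0.4869 0.1042 0.126 ] [ 0.4884 -0.0052  0.126 ] ang -89.21092128224335 len 0.10940205687743564
stop inner [0.4739 0.1    0.045 ] [0.392 0.095 0.045] ang -176.56484735646373 len 0.08198401815108174
tray front edge [0.3951 0.0324 0.037 ] [ 0.3993 -0.124   0.037 ] ang -88.47429165636007 len 0.1564704683736707
tray rear [ 0.4798 -0.1215  0.037 ] [ 0.3997 -0.124   0.037 ] ang -178.18452602264773 len 0.08017228349184223
base rear [ 0.507  -0.1018  0.03  ] [ 0.3837 -0.1042  0.03  ] ang -178.9025032253361 len 0.12333858070308391
grip top [ 0.4629 -0.1039  0.069 ] [ 0.4149 -0.1056  0.069 ] ang -178.0467067661689 len 0.048008253534595084
wing [0.4063 0.0327 0.128 ] [0.4619 0.0617 0.128 ] ang 27.563816081063564 len 0.06272788650513897
tile flats [ 0.4738 -0.0044  0.048 ] [ 0.3988 -0.0079  0.048 ] ang -177.31969055042347 len 0.07510243603992615
tile corner [ 0.4374 -0.0588  0.048 ] [0.4347 0.0235 0.048 ] ang 91.91014189314518 len 0.08236430663748225
```

Emit:
servo_tool:
  steps: [-1,0.77,-0.645,0,0,0,0,-1,0.77,-0.645,0,0,0,0,-1,0.77,-0.645,0,0,0,0,-1,0.77,-0.645,0,0,0,0,-1,0.77,-0.645,0,0,0,0]

```text
time: 1.72
eef_pos: [0.3035, -0.4168, 0.2313]
ee_rot: [0.0, 0.98, 0.199, 0.0]
ft_force: [0.1, -0.0, 0.5]
finger_gap: 0.3
grasp_force: 0.0
```

Emit:
servo_tool:
  steps: [-1,0.77,-0.645,0,0,0,0,-1,0.77,-0.645,0,0,0,0,-1,0.77,-0.645,0,0,0,0,-1,0.77,-0.645,0,0,0,0,-1,0.77,-0.645,0,0,0,0]

```text
time: 2.13
eef_pos: [0.372, -0.2825, 0.2315]
ee_rot: [0.0, 0.98, 0.199, 0.0]
ft_force: [1.6, -0.8, 0.4]
finger_gap: -0.002
grasp_force: 0.0
```

Emit:
servo_tool:
  steps: [-1,0.77,-0.645,0,0,0,0,-1,0.77,-0.645,0,0,0,0,-1,0.77,-0.645,0,0,0,0,-1,0.77,-0.645,0,0,0,0,-1,0.77,-0.645,0,0,0,0]

```text
time: 2.55
eef_pos: [0.4405, -0.1482, 0.2315]
ee_rot: [0.0, 0.98, 0.2, 0.0]
ft_force: [0.9, -0.7, 0.5]
finger_gap: -0.002
grasp_force: 0.0
```

Emit:
servo_tool:
  steps: [-1,0,0,0,0,0,-1,-1,0,0,0,0,0,-1,-1,0,0,0,0,0,-1,-1,0,0,0,0,0,-1,-1,0,0,0,0,0,-1]

```text
time: 2.97
eef_pos: [0.4401, -0.1494, 0.2314]
ee_rot: [0.0, 0.894, 0.449, 0.0]
ft_force: [0.4, 0.4, -0.4]
finger_gap: -0.001
grasp_force: 0.0
```

Emit:
servo_tool:
  steps: [-1,0,0,0,0,0,-1,-1,0,0,0,0,0,-1,-1,0,0,0,0,0,-1,-1,0,0,0,0,0,-1,-1,0,0,0,0,0,-1]

```text
time: 3.38
eef_pos: [0.44, -0.1496, 0.2314]
ee_rot: [0.0, 0.747, 0.665, 0.0]
ft_force: [-0.0, -0.7, 0.4]
finger_gap: -0.002
grasp_force: 0.0
```

Emit:
servo_tool:
  steps: [-1,0,0,0,0,0,-1,-1,0,0,0,0,0,-1,-1,0,0,0,0,0,-1,-1,0,0,0,0,0,-1,-1,0,0,0,0,0,-1]

```text
time: 3.8
eef_pos: [0.4401, -0.1496, 0.2314]
ee_rot: [0.0, 0.55, 0.835, 0.0]
ft_force: [0.5, 0.4, 0.2]
finger_gap: -0.0
grasp_force: 0.0
```

Emit:
servo_tool:
  steps: [-1,0,0,0.5,0,0,-1,-1,0,0,0.5,0,0,-1,-1,0,0,0.5,0,0,-1,-1,0,0,0.5,0,0,-1,-1,0,0,0.5,0,0,-1]

```text
time: 4.22
eef_pos: [0.4402, -0.1496, 0.1559]
ee_rot: [0.0, 0.315, 0.949, -0.0]
ft_force: [-0.1, -0.6, 0.2]
finger_gap: -0.005
grasp_force: 0.0
```

Emit:
servo_tool:
  steps: [-1,0,0,0.4,0,0,-1,-1,0,0,0.4,0,0,-1,-1,0,0,0.4,0,0,-1,-1,0,0,0,0,0,-1,-1,0,0,0,0,0,-1]

```text
time: 4.63
eef_pos: [0.4395, -0.1493, 0.1195]
ee_rot: [-0.001, 0.058, 0.998, 0.0]
ft_force: [0.0, 0.1, 0.5]
finger_gap: 0.0
grasp_force: 0.0
```

Emit:
servo_tool:
  steps: [-1,0,0,0,0,0,-0.75,-1,0,0,0,0,0,-0.7,-1,0,0,0,0,0,0,-1,0,0,0,0,0,0,-1,0,0,0,0,0,0]

```text
time: 5.05
eef_pos: [0.4401, -0.1496, 0.1204]
ee_rot: [0.0, -0.014, 1.0, 0.0]
ft_force: [-0.6, -0.4, 0.4]
finger_gap: 0.002
grasp_force: 0.0
```

Run:
```python
from h import *
np.set_printoptions(precision=4,suppress=True)
s,m=st();print(s['time'],np.array(s['eef_pos']),m,np.array(s['joints']),s['finger_gap'],np.array(s['ft_force']),np.array(s['moment']))
```

```text
5.05 [ 0.4401 -0.1496  0.1204] [[-0.9996 -0.0279  0.0002]
 [-0.0279  0.9996  0.    ]
 [-0.0002  0.     -1.    ]] [-0.4765  0.3108  1.9228  0.0001  0.9079 -2.0752] 0.0018813499665762774 [-0.6032 -0.4186  0.4204] [ 0.0093  0.0011 -0.0367]
```

Emit:
servo_tool:
  steps: [-1,0,0,0.7,0,0,0,-1,0,0,0.7,0,0,0,-1,0,0,0.7,0,0,0,-1,0,0,0.4,0,0,0,-1,0,0,0,0,0,0]

```text
time: 5.47
eef_pos: [0.4384, -0.1487, 0.0433]
ee_rot: [-0.002, -0.014, 1.0, 0.001]
ft_force: [0.5, 0.9, 0.5]
finger_gap: -0.003
grasp_force: 0.0
```

Emit:
servo_tool:
  steps: [-1,0,0.2,0,0,0,0,-1,0,0.2,0,0,0,0,-1,0,0.15,0,0,0,0,-1,0,0.15,0,0,0,0,-1,0,0.15,0,0,0,0]

```text
time: 5.88
eef_pos: [0.44, -0.1239, 0.0461]
ee_rot: [0.001, -0.015, 1.0, -0.001]
ft_force: [-0.0, -2.5, 1.2]
finger_gap: 0.001
grasp_force: 1.5
```

Emit:
servo_tool:
  steps: [-1,0,0.2,0,0,0,0,-1,0,0.2,0,0,0,0,-1,0,0.2,0,0,0,0,-1,0,0.2,0,0,0,0,-1,0,0.2,0,0,0,0]

```text
time: 6.3
eef_pos: [0.4387, -0.0937, 0.0455]
ee_rot: [0.0, -0.015, 1.0, -0.0]
ft_force: [0.6, -4.1, 2.9]
finger_gap: 0.001
grasp_force: 2.1
```

Emit:
servo_tool:
  steps: [-1,0,0.15,0,0,0,0,-1,0,0.1,0,0,0,0,-1,0,0.1,0,0,0,0,-1,0,0.05,0,0,0,0,-1,0,0,0,0,0,0]

```text
time: 6.72
eef_pos: [0.4377, -0.0815, 0.0451]
ee_rot: [-0.0, -0.015, 1.0, 0.0]
ft_force: [1.1, -1.3, 1.2]
finger_gap: -0.001
grasp_force: 0.5
```

Emit:
servo_tool:
  steps: [-1,0,0.1,0,0,0,0,-1,0,0.1,0,0,0,0,-1,0,0.08,0,0,0,0,-1,0,0.06,0,0,0,0,-1,0,0.03,0,0,0,0]

```text
time: 7.13
eef_pos: [0.4372, -0.0705, 0.0452]
ee_rot: [-0.0, -0.015, 1.0, 0.0]
ft_force: [0.3, -2.4, -0.4]
finger_gap: 0.0
grasp_force: 1.0
```

Emit:
servo_tool:
  steps: [-1,0,0.03,0,0,0,0,-1,0,0.03,0,0,0,0,-1,0,0.03,0,0,0,0,-1,0,0.03,0,0,0,0,-1,0,0,0,0,0,0]

```text
time: 7.55
eef_pos: [0.4374, -0.0671, 0.0452]
ee_rot: [-0.0, -0.015, 1.0, 0.0]
ft_force: [0.3, 0.4, -0.6]
finger_gap: -0.002
grasp_force: 0.2
```

Emit:
servo_tool:
  steps: [-1,0,0.03,0,0,0,0,-1,0,0.03,0,0,0,0,-1,0,0.03,0,0,0,0,-1,0,0.03,0,0,0,0,-1,0,0.03,0,0,0,0]

```text
time: 7.97
eef_pos: [0.4377, -0.0643, 0.0455]
ee_rot: [0.0, -0.016, 1.0, -0.001]
ft_force: [-2.6, -15.3, -0.5]
finger_gap: 0.001
grasp_force: 7.5
```

Emit:
servo_tool:
  steps: [-1,0,0,0,0,0,0,-1,0,0,0,0,0,0,-1,0,-0.2,0,0,0,0,-1,0,-0.4,0,0,0,0,-1,0,-0.4,0,0,0,0]

```text
time: 8.38
eef_pos: [0.4381, -0.0927, 0.0453]
ee_rot: [-0.0, -0.015, 1.0, 0.0]
ft_force: [-0.1, 0.1, -0.7]
finger_gap: -0.002
grasp_force: 0.0
```

Emit:
servo_tool:
  steps: [-1,0,0,-0.9,0,0,0,-1,0,0,-1,0,0,0,-1,0,0,-1,0,0,0,-1,0,0,-1,0,0,0,-1,0,0,-1,0,0,0]

```text
time: 8.8
eef_pos: [0.4378, -0.0925, 0.1937]
ee_rot: [-0.0, -0.015, 1.0, 0.001]
ft_force: [1.0, -0.6, -0.4]
finger_gap: -0.001
grasp_force: 0.0
```

Run:
```python
from h import *
np.set_printoptions(precision=4,suppress=True)
for n in('scene','top'):
    a=get_image(n); c=a[190:310,220:380] if n=='scene' else a[210:330,150:310]
    cv2.imwrite(f'pics/{n}1.png',cv2.resize(c,None,fx=4.9,fy=4.9,interpolation=cv2.INTER_CUBIC))
for l,z in dict(tray_grip=.053,wing_mid=.116,screw_collar=.09,hex_tile=.038).items():
    for n in('scene','top'):
        for r in tip_of(n,l)[:2]: print(l,n,np.round(r['point']),round(r['p'],2),atz(n,r['point'],z))
s,m=st();print(s['time'],np.array(s['eef_pos']),np.array(s['joints']),np.array(s['ft_force']))
```

```text
tray_grip scene [259. 281.] 0.58 [ 0.4453 -0.0376  0.053 ]
wing_mid scene [225. 253.] 0.5 [0.43   0.0472 0.116 ]
wing_mid top [277. 196.] 0.52 [0.4321 0.0507 0.116 ]
screw_collar scene [234. 256.] 0.67 [0.4413 0.0485 0.09  ]
screw_collar top [276. 197.] 0.65 [0.4362 0.0528 0.09  ]
screw_collar top [202. 325.] 0.65 [ 0.5842 -0.1797  0.09  ]
hex_tile scene [254. 260.] 0.81 [0.4446 0.0417 0.038 ]
hex_tile scene [331. 326.] 0.56 [ 0.3239 -0.3169  0.038 ]
hex_tile top [322. 367.] 0.76 [ 0.3603 -0.2704  0.038 ]
hex_tile top [278. 202.] 0.75 [0.4374 0.0528 0.038 ]
9.3 [ 0.4375 -0.0925  0.1911] [-0.3633  0.1863  1.875   0.0002  1.0831 -1.9642] [-0.9774  0.104   0.3455]
```

View pics/top1.png

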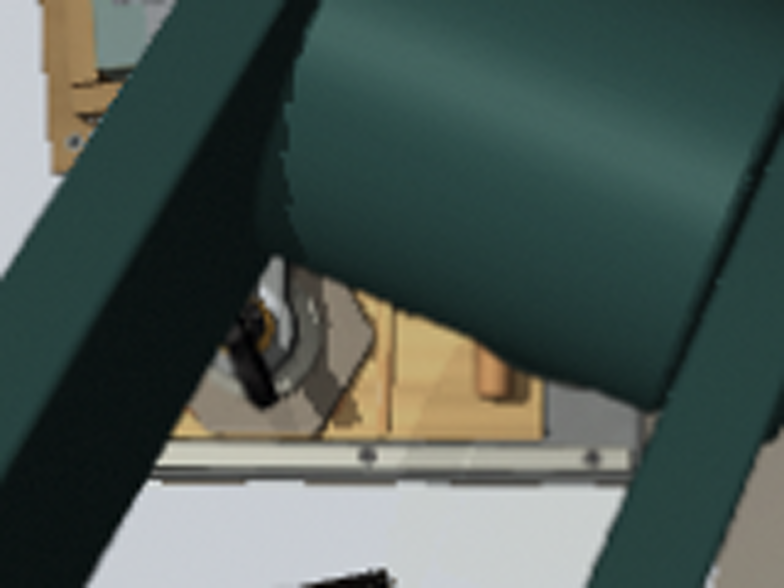

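View pics/scene1.png

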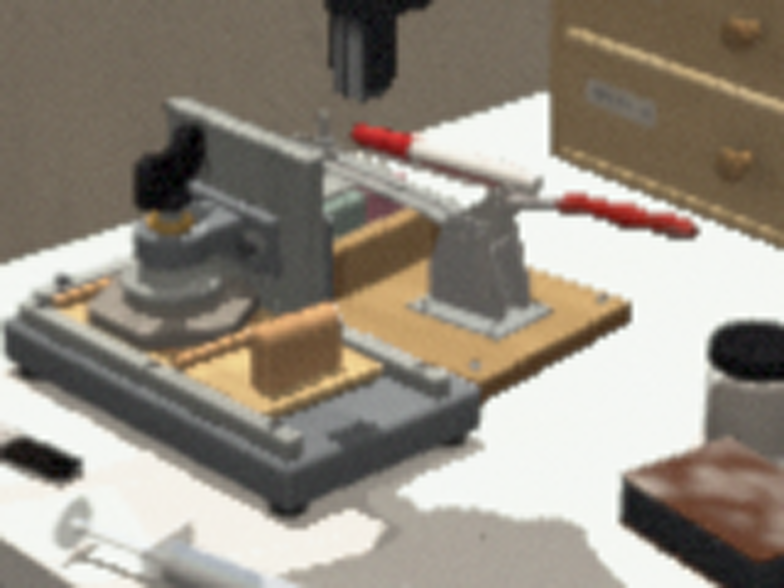

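Run:
```python
from h import *
np.set_printoptions(precision=4,suppress=True)
print(atz('top',(210+430/4.9,150+543/4.9),.037))
th=np.radians(27.5); d=np.array([np.cos(th),np.sin(th)]); C=np.array([.434,.0473])
for zm in (.112,.1155,.119):
    P=[[*(C+k*.033*d),zm+.016] for k in(1,-1)]+[[*C,zm-.013]]
    print(zm,((proj('scene',P)-[220,190])*4.9), ((proj('top',P)-[140,210])*4.2))
P=[[.434+.0415,.0473+.055-.002,.126],[.434+.0415+.0032,.0473-.055,.126]]
print((proj('scene',P)-[220,190])*4.9)
```

```text
[ 0.4022 -0.0629  0.037 ]
0.112 [[193.9981 124.6047]
 [135.9769 171.1691]
 [167.0909 202.6455]] [[205.1998 204.7272]
 [269.221  345.7931]
 [248.8922 280.5802]]
0.1155 [[193.8484 117.9884]
 [135.7578 164.3239]
 [166.9077 196.028 ]] [[203.6023 203.7647]
 [267.8444 345.3572]
 [247.4909 279.9202]]
0.119 [[193.6988 111.3591]
 [135.5386 157.4645]
 [166.7245 189.397 ]] [[201.9929 202.795 ]
 [266.4573 344.918 ]
 [246.0793 279.2553]]
[[167.2443 102.1544]
 [309.37   161.0483]]
```

Emit:
servo_tool:
  steps: [-0.05,0,0.93,0,0,0,0,-0.05,0,0.93,0,0,0,0,-0.05,0,0.93,0,0,0,0,-0.05,0,0.93,0,0,0,0,-0.05,0,0.93,0,0,0,0]

```text
time: 9.72
eef_pos: [0.4335, 0.0478, 0.1916]
ee_rot: [-0.001, -0.015, 1.0, 0.0]
ft_force: [-0.2, -0.3, 0.7]
finger_gap: 0.476
grasp_force: 0.0
```

Emit:
servo_tool:
  steps: [-0.05,0,0,0,0,0,-0.86,-0.05,0,0,0,0,0,-0.86,-0.05,0,0,0,0,0,-0.86,-0.05,0,0,0,0,0,-0.86,-0.05,0,0,0,0,0,-0.86]

```text
time: 10.13
eef_pos: [0.4336, 0.0468, 0.1916]
ee_rot: [-0.001, -0.24, 0.971, 0.0]
ft_force: [0.0, -0.5, 0.0]
finger_gap: 0.481
grasp_force: 0.0
```

Emit:
servo_tool:
  steps: [-0.05,0,0,0.4,0,0,0,-0.05,0,0,0.4,0,0,0,-0.05,0,0,0,0,0,0,-0.05,0,0,0,0,0,0,-0.05,0,0,0,0,0,0]

```text
time: 10.55
eef_pos: [0.4341, 0.0466, 0.1683]
ee_rot: [-0.0, -0.238, 0.971, 0.0]
ft_force: [-0.3, 0.7, -0.4]
finger_gap: 0.476
grasp_force: 0.0
```

Run:
```python
from h import *
np.set_printoptions(precision=4,suppress=True)
a=get_image('scene'); c=a[190:270,220:326]
cv2.imwrite('pics/scene2.png',cv2.resize(c,None,fx=7,fy=7,interpolation=cv2.INTER_CUBIC))
s,m=st();print(s['time'],np.array(s['eef_pos']),m,np.array(s['joints']),np.array(s['ft_force']),np.array(s['moment']),s['finger_gap'])
print((proj('scene',s['eef_pos'])-[220,190])*7)
```

```text
10.6 [0.4344 0.0466 0.1686] [[-0.8869 -0.462   0.0003]
 [-0.462   0.8869  0.0001]
 [-0.0003  0.     -1.    ]] [-0.0517  0.2011  1.9251  0.0002  1.0151 -2.1028] [0.0146 0.1577 0.4377] [ 0.0323  0.0388 -0.03  ] 0.47838821067229936
[[235.8927  98.1271]]
```

View pics/scene2.png

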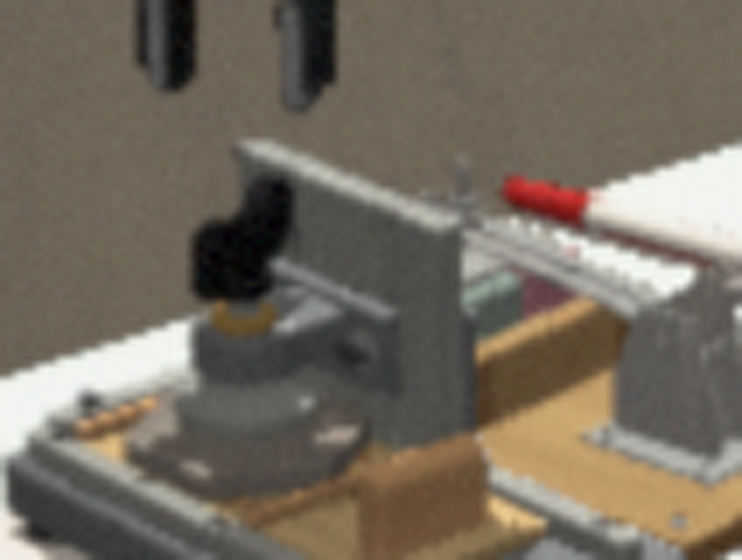

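The pad is about 3 mm above the tile, going by the wing mid at z ≈ 0.114 (fingers at crop (168,80) and (300,100), straddling the blade at (240,245)). The tray is home. Descending to grip.

Emit:
servo_tool:
  steps: [-0.05,0,0,0.6,0,0,0,-0.05,0,0,0.6,0,0,0,-0.05,0,0,0.6,0,0,0,-0.05,0,0,0.39,0,0,0,-0.05,0,0,0,0,0,0]

```text
time: 11.02
eef_pos: [0.4329, 0.0466, 0.1013]
ee_rot: [-0.001, -0.238, 0.971, 0.001]
ft_force: [-0.9, -0.3, 0.3]
finger_gap: 0.474
grasp_force: 0.0
```

Emit:
servo_tool:
  steps: [-1,0,0,0,0,0,0,-1,0,0,0,0,0,0,-1,0,0,0,0,0,0,-1,0,0,0,0,0,0,-1,0,0,0,0,0,0]

```text
time: 11.43
eef_pos: [0.4346, 0.0475, 0.1039]
ee_rot: [0.001, -0.237, 0.971, 0.001]
ft_force: [-1.8, 6.1, 5.2]
finger_gap: 0.077
grasp_force: 59.1
```

```bash
cat > s.py <<'E'
from h import *
np.set_printoptions(precision=3,suppress=True)
s,m=st();print(s['time'],np.array(s['eef_pos']),'phi',np.degrees(np.arctan2(m[1,0],m[0,0])),'j',np.array(s['joints']),np.array(s['ft_force']),'M',np.array(s['moment']),s['finger_gap'],s['grasp_force'])
E
python3 s.py
```

```text
11.4333 [0.435 0.047 0.104] phi -152.535593183624 j [-0.051  0.304  1.997  0.002  0.839 -2.103] [-1.825  6.055  5.244] M [ 0.81   0.271 -0.125] 0.07709893882837712 59.10830805078149
```

Emit:
servo_tool:
  steps: [-1,0,0.03,0.007,0,0,0.6,-1,0,0,0.007,0,0,0.6,-1,0,0,0.007,0,0,0.6,-1,0,0,0.007,0,0,0.6,-1,0,0,0,0,0,0]

```text
time: 11.85
eef_pos: [0.4344, 0.0477, 0.1031]
ee_rot: [0.001, -0.113, 0.994, 0.0]
ft_force: [-2.0, 3.0, 6.0]
finger_gap: 0.082
grasp_force: 59.2
```

```bash
python3 s.py
```

```text
11.85 [0.434 0.048 0.103] phi -167.06102271512268 j [-0.049  0.305  1.999  0.001  0.836 -1.847] [-2.01   3.049  6.03 ] M [ 0.285  0.24  -0.009] 0.0816510273579639 59.189999252557755
```

Emit:
servo_tool:
  steps: [-1,0,0.01,0.005,0,0,0.5,-1,0,0,0.005,0,0,0.5,-1,0,0,0.005,0,0,0.5,-1,0,0,0.005,0,0,0.3,-1,0,0,0.003,0,0,0.3]

```text
time: 12.27
eef_pos: [0.4344, 0.0479, 0.1025]
ee_rot: [0.001, -0.004, 1.0, 0.0]
ft_force: [-1.2, 1.1, 5.5]
finger_gap: 0.079
grasp_force: 59.3
```

```bash
python3 s.py
```

```text
12.2667 [0.434 0.048 0.102] phi -179.5418630225577 j [-0.049  0.306  1.999  0.     0.834 -1.628] [-1.191  1.103  5.46 ] M [0.225 0.316 0.248] 0.07880176108988221 59.30350145325065
```

Emit:
servo_tool:
  steps: [-1,0,0,0.003,0,0,0.3,-1,0,0,0.003,0,0,0.3,-1,0,0,0.003,0,0,0.3,-1,0,0,0.003,0,0,0.3,-1,0,0,0.003,0,0,0.3]

```text
time: 12.68
eef_pos: [0.4344, 0.0479, 0.102]
ee_rot: [0.001, 0.074, 0.997, 0.0]
ft_force: [-0.8, 2.0, 5.4]
finger_gap: 0.079
grasp_force: 59.3
```

```bash
python3 s.py
```

```text
12.6833 [0.434 0.048 0.102] phi 171.45905617484775 j [-0.049  0.307  2.     0.001  0.832 -1.471] [-0.803  1.979  5.426] M [0.293 0.284 0.219] 0.07943012742309397 59.27772592753172
```

Emit:
servo_tool:
  steps: [-1,0,0,0.003,0,0,0.3,-1,0,0,0.003,0,0,0.3,-1,0,0,0.003,0,0,0.3,-1,0,0,0.003,0,0,0.3,-1,0,0,0.003,0,0,0.3]

```text
time: 13.1
eef_pos: [0.4344, 0.048, 0.1015]
ee_rot: [0.001, 0.153, 0.988, 0.0]
ft_force: [-1.6, 2.1, 4.8]
finger_gap: 0.077
grasp_force: 59.2
```

```bash
python3 s.py
```

```text
13.1 [0.434 0.048 0.102] phi 162.4553359707295 j [-0.049  0.308  2.     0.001  0.831 -1.314] [-1.625  2.141  4.824] M [0.335 0.277 0.259] 0.07650477152505344 59.239011984318495
```

Emit:
servo_tool:
  steps: [-1,0,0,0.003,0,0,0.3,-1,0,0,0.003,0,0,0.3,-1,0,0,0.003,0,0,0.3,-1,0,0,0.003,0,0,0.3,-1,0,0,0.003,0,0,0.3]

```text
time: 13.52
eef_pos: [0.4345, 0.0481, 0.1011]
ee_rot: [0.001, 0.23, 0.973, 0.001]
ft_force: [-1.9, 3.6, 5.3]
finger_gap: 0.079
grasp_force: 59.2
```

```bash
python3 s.py
```

```text
13.5167 [0.434 0.048 0.101] phi 153.45298349860707 j [-0.049  0.309  2.001  0.001  0.83  -1.157] [-1.864  3.581  5.342] M [0.416 0.258 0.236] 0.07890026766442194 59.193171467632055
```

Emit:
servo_tool:
  steps: [-1,0,0,0.003,0,0,0.3,-1,0,0,0.003,0,0,0.3,-1,0,0,0.003,0,0,0.3,-1,0,0,0.003,0,0,0.3,-1,0,0,0.003,0,0,0.3]

```text
time: 13.93
eef_pos: [0.4344, 0.0482, 0.1006]
ee_rot: [0.001, 0.305, 0.952, 0.001]
ft_force: [-0.5, 4.4, 4.2]
finger_gap: 0.082
grasp_force: 59.1
```

```bash
python3 s.py
```

```text
13.9333 [0.434 0.048 0.101] phi 144.44724777202114 j [-0.049  0.31   2.001  0.001  0.829 -1.   ] [-0.524  4.379  4.19 ] M [0.472 0.231 0.243] 0.08191992357536484 59.14126418530941
```

Emit:
servo_tool:
  steps: [-1,0.012,0.016,0.003,0,0,0.3,-1,0,0,0.003,0,0,0.3,-1,0,0,0.003,0,0,0.3,-1,0,0,0.003,0,0,0.3,-1,0,0,0.003,0,0,0.3]

```text
time: 14.35
eef_pos: [0.4345, 0.0483, 0.1001]
ee_rot: [0.001, 0.379, 0.925, 0.0]
ft_force: [-1.6, 0.7, 3.5]
finger_gap: 0.083
grasp_force: 59.1
```

```bash
python3 s.py
```

```text
14.35 [0.435 0.048 0.1  ] phi 135.47219584396643 j [-0.048  0.311  2.001  0.     0.827 -0.841] [-1.636  0.703  3.545] M [0.154 0.213 0.206] 0.08294734199976678 59.07109620049596
```

Emit:
servo_tool:
  steps: [-1,0,0,0.003,0,0,0.3,-1,0,0,0.003,0,0,0.3,-1,0,0,0.003,0,0,0.3,-1,0,0,0.003,0,0,0.3,-1,0,0,0.003,0,0,0.3]

```text
time: 14.77
eef_pos: [0.4345, 0.0484, 0.0996]
ee_rot: [0.001, 0.45, 0.893, 0.001]
ft_force: [-0.9, 1.6, 4.0]
finger_gap: 0.078
grasp_force: 59.0
```

```bash
python3 s.py
```

```text
14.7667 [0.435 0.048 0.1  ] phi 126.46149680300131 j [-0.048  0.312  2.002  0.     0.826 -0.684] [-0.871  1.614  3.982] M [0.161 0.25  0.233] 0.07822828345930842 59.035292230546474
```

Emit:
servo_tool:
  steps: [-1,0,0,0.003,0,0,0.3,-1,0,0,0.003,0,0,0.3,-1,0,0,0.003,0,0,0.3,-1,0,0,0.003,0,0,0.3,-1,0,0,0.003,0,0,0.3]

```text
time: 15.18
eef_pos: [0.4346, 0.0484, 0.0992]
ee_rot: [0.001, 0.519, 0.855, 0.001]
ft_force: [-0.6, 2.2, 3.0]
finger_gap: 0.079
grasp_force: 59.0
```

```bash
python3 s.py
```

```text
15.1833 [0.435 0.048 0.099] phi 117.46005591701484 j [-0.048  0.312  2.002  0.     0.825 -0.527] [-0.562  2.16   2.997] M [0.206 0.17  0.208] 0.07874194532023475 58.96635649725795
```

Emit:
servo_tool:
  steps: [-1,0,0,0.003,0,0,0.3,-1,0,0,0.003,0,0,0.3,-1,0,0,0.003,0,0,0.3,-1,0,0,0.003,0,0,0.3,-1,0,0,0.003,0,0,0.3]

```text
time: 15.6
eef_pos: [0.4348, 0.0485, 0.0988]
ee_rot: [0.001, 0.585, 0.811, 0.001]
ft_force: [0.3, 1.8, 3.1]
finger_gap: 0.083
grasp_force: 58.9
```

```bash
python3 s.py
```

```text
15.6 [0.435 0.048 0.099] phi 108.46182125248141 j [-0.047  0.313  2.002  0.001  0.823 -0.37 ] [0.324 1.844 3.09 ] M [0.317 0.104 0.249] 0.08284561566781307 58.89476811513305
```

Emit:
servo_tool:
  steps: [-1,0,0,0.003,0,0,0.3,-1,0,0,0.003,0,0,0.3,-1,0,0,0.003,0,0,0.3,-1,0,0,0.003,0,0,0.3,-1,0,0,0.003,0,0,0.3]

```text
time: 16.02
eef_pos: [0.4348, 0.0485, 0.0983]
ee_rot: [0.001, 0.646, 0.763, 0.001]
ft_force: [0.1, 2.1, 2.2]
finger_gap: 0.079
grasp_force: 58.8
```

```bash
python3 s.py
```

```text
16.0167 [0.435 0.049 0.098] phi 99.45668530388234 j [-0.047  0.314  2.003  0.001  0.822 -0.213] [0.063 2.071 2.239] M [0.393 0.122 0.304] 0.07878570455648949 58.840330224484205
```

Emit:
servo_tool:
  steps: [-1,0,0,0.0015,0,0,0.15,-1,0,0,0.0015,0,0,0.15,-1,0,0,0.0015,0,0,0.15,-1,0,0,0.0015,0,0,0.15,-1,0,0,0.0015,0,0,0.15]

```text
time: 16.43
eef_pos: [0.4348, 0.0485, 0.098]
ee_rot: [0.001, 0.676, 0.737, 0.001]
ft_force: [0.1, 3.3, 7.8]
finger_gap: 0.08
grasp_force: 59.6
```

```bash
python3 s.py
```

```text
16.4333 [0.435 0.049 0.098] phi 95.00083040270327 j [-0.047  0.315  2.003  0.001  0.821 -0.135] [0.145 3.279 7.81 ] M [0.449 0.177 0.277] 0.07962362471428552 59.55461086705327
```

The vertical force jumped, so the fingertips are probably touching the collar. I'll release, lift 4 mm and grip again.

Emit:
servo_tool:
  steps: [-0.4,0,0,0,0,0,0,-0.4,0,0,0,0,0,0,-0.4,0,0,-0.07,0,0,0,-0.4,0,0,-0.07,0,0,0,-0.4,0,0,0,0,0,0]

```text
time: 16.85
eef_pos: [0.4337, 0.0482, 0.1014]
ee_rot: [0.0, 0.675, 0.737, 0.0]
ft_force: [-0.2, 0.1, -0.4]
finger_gap: 0.301
grasp_force: 0.0
```

```bash
python3 s.py
```

```text
16.85 [0.434 0.048 0.101] phi 95.02679741296471 j [-0.048  0.308  2.     0.     0.833 -0.136] [-0.244  0.14  -0.365] M [ 0.052  0.062 -0.019] 0.3008705318015927 0.0
```

Emit:
servo_tool:
  steps: [-1,0,0,0,0,0,0,-1,0,0,0,0,0,0,-1,0,0,0,0,0,0,-1,0,0,0,0,0,0,-1,0,0,0,0,0,0]

```text
time: 17.27
eef_pos: [0.4348, 0.0483, 0.1013]
ee_rot: [0.001, 0.675, 0.737, 0.001]
ft_force: [3.8, 0.4, 0.4]
finger_gap: 0.076
grasp_force: 60.7
```

```bash
python3 s.py
```

```text
17.2667 [0.435 0.048 0.101] phi 95.02517438584881 j [-0.048  0.309  2.     0.     0.831 -0.136] [3.843 0.45  0.412] M [ 0.167 -0.508  0.122] 0.07589062224410215 60.67696100100875
```

Emit:
servo_tool:
  steps: [-1,0,0.02,0.0015,0,0,0.15,-1,0,0,0.0015,0,0,0.15,-1,0,0,0.0015,0,0,0.15,-1,0,0,0.0015,0,0,0.15,-1,0,0,0.0015,0,0,0.15]

```text
time: 17.68
eef_pos: [0.4348, 0.0483, 0.1011]
ee_rot: [0.0, 0.704, 0.71, 0.0]
ft_force: [3.5, 0.4, 4.9]
finger_gap: 0.075
grasp_force: 61.2
```

```bash
python3 s.py
```

```text
17.6833 [0.435 0.048 0.101] phi 90.43370764845648 j [-0.048  0.31   1.999  0.     0.832 -0.055] [3.478 0.441 4.932] M [ 0.152 -0.444  0.31 ] 0.0750104596263675 61.22361548244953
```

Emit:
servo_tool:
  steps: [-1,0,0.01,-0.008,0,0,0.15,-1,0,0,0,0,0,0.15,-1,0,0,0,0,0,0.15,-1,0,0,0,0,0,0.15,-1,0,0,0,0,0,0.15]

```text
time: 18.1
eef_pos: [0.4348, 0.0483, 0.1009]
ee_rot: [0.0, 0.732, 0.682, 0.0]
ft_force: [5.8, 0.8, -2.0]
finger_gap: 0.073
grasp_force: 60.3
```

```bash
python3 s.py
```

```text
18.1 [0.435 0.048 0.101] phi 85.93140747037432 j [-0.048  0.31   1.999  0.     0.832  0.023] [ 5.752  0.827 -2.038] M [ 0.118 -0.771  0.296] 0.07277323798697795 60.25823302567005
```

Emit:
servo_tool:
  steps: [-1,0,0,0.001,0,0,0.15,-1,0,0,0.001,0,0,0.15,-1,0,0,0.001,0,0,0.15,-1,0,0,0.001,0,0,0.15,-1,0,0,0.001,0,0,0.15]

```text
time: 18.52
eef_pos: [0.4348, 0.0483, 0.1007]
ee_rot: [0.0, 0.758, 0.652, 0.0]
ft_force: [5.2, 0.5, -3.8]
finger_gap: 0.076
grasp_force: 60.2
```

```bash
python3 s.py
```

```text
18.5167 [0.435 0.048 0.101] phi 81.43626332036264 j [-0.048  0.311  1.999  0.     0.832  0.102] [ 5.184  0.479 -3.798] M [ 0.115 -0.831  0.361] 0.07617611565679115 60.2167109772563
```

Emit:
servo_tool:
  steps: [-1,0,0,0.003,0,0,0.15,-1,0,0,0.0015,0,0,0.15,-1,0,0,0.0015,0,0,0.15,-1,0,0,0.0015,0,0,0.15,-1,0,0,0.0015,0,0,0.15]

```text
time: 18.93
eef_pos: [0.4348, 0.0483, 0.1005]
ee_rot: [0.0, 0.783, 0.622, 0.0]
ft_force: [5.3, 1.3, -1.8]
finger_gap: 0.08
grasp_force: 60.4
```

```bash
python3 s.py
```

```text
18.9333 [0.435 0.048 0.1  ] phi 76.94272505951861 j [-0.048  0.311  1.999  0.     0.831  0.18 ] [ 5.26   1.316 -1.779] M [ 0.166 -0.828  0.371] 0.07965703515433131 60.39857391268015
```

Emit:
servo_tool:
  steps: [-1,0,0,0.0015,0,0,0.15,-1,0,0,0.0015,0,0,0.15,-1,0,0,0.0015,0,0,0.15,-1,0,0,0.0015,0,0,0.15,-1,0,0,0.0015,0,0,0.15]

```text
time: 19.35
eef_pos: [0.4349, 0.0483, 0.1003]
ee_rot: [0.0, 0.807, 0.591, 0.0]
ft_force: [5.1, 0.7, -2.0]
finger_gap: 0.071
grasp_force: 60.5
```

```bash
python3 s.py
```

```text
19.35 [0.435 0.048 0.1  ] phi 72.45255295569457 j [-0.048  0.311  1.999  0.     0.83   0.259] [ 5.102  0.748 -1.956] M [ 0.151 -0.814  0.418] 0.07070961671109555 60.49924934282899
```

Emit:
servo_tool:
  steps: [-1,0,0,0,0,0,0,-1,0,0,0,0,0,0,-0.4,0,0,0,0,0,0,-0.4,0,0,0,0,0,0,-0.4,0,0,0,0,0,0]

```text
time: 19.77
eef_pos: [0.4325, 0.0484, 0.0998]
ee_rot: [-0.001, 0.807, 0.591, -0.001]
ft_force: [-0.5, 0.5, 0.3]
finger_gap: 0.299
grasp_force: 0.0
```

Emit:
servo_tool:
  steps: [-0.4,0,0,-0.3,0,0,0,-0.4,0,0,-0.7,0,0,0,-0.4,0,0,-0.7,0,0,0,-0.4,0,0,-0.7,0,0,0,-0.4,0,0,-0.7,0,0,0]

```text
time: 20.18
eef_pos: [0.4336, 0.0483, 0.1947]
ee_rot: [-0.0, 0.806, 0.591, -0.0]
ft_force: [0.4, -0.1, -0.3]
finger_gap: 0.297
grasp_force: 0.0
```

```bash
python3 s.py
python3 - <<'E'
from h import *
a=get_image('scene'); cv2.imwrite('pics/scene3.png',cv2.resize(a[190:310,220:380],None,fx=4.9,fy=4.9,interpolation=cv2.INTER_CUBIC))
E
```

```text
20.1833 [0.434 0.048 0.195] phi 72.50253625816484 j [-0.048  0.165  1.892  0.     1.086  0.258] [ 0.424 -0.063 -0.288] M [-0.044 -0.03  -0.007] 0.29659990713755435 0.0
```

View pics/scene3.png

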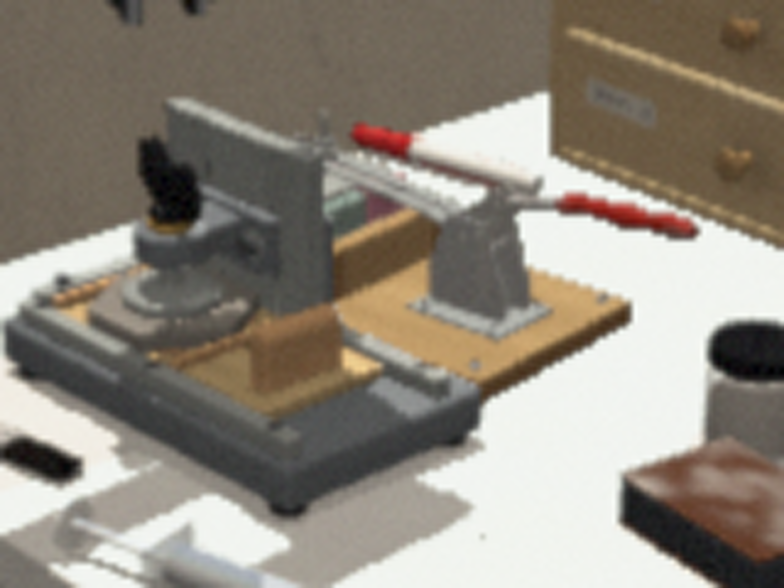

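The picture shows the pad at crop (175, 295) sitting on the tile. The blade is turned and lowered, the tray is home, and the hand is clear.

```bash
python3 -c "
from bench import *
print(sign_off())"
```

```text
the job is handed in; nothing more can be done
None
```

I pushed the tray home against the end stop, tightened the wing screw until the torque readings put about 55 N on the tile, cleared the hand, and handed the job in; no verdict came back.

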